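Tighten the board clamp's wing screw with fingertip strokes

TASK

The clamp that holds the green chopping board to the kitchen table has come loose. With the fingertips, push the wings of its red wing screw round clockwise (seen from above), stroke after stroke, until it is fully tight: its black foot sits down on the board and the screw turns no further. Push gently and do not pinch or force anything, and leave the jar, ring cutter, bowl and cracker where they are, on the table or board.

Things in the scene. Friction and masses are not known exactly. Their poses are not given: they have to be found in the camera images.
- clamp: Aluminium C-clamp and green chopping board, fixed to the table as one. Origin: on the vertical screw axis, at table level; x points from the screw to the clamp's column, z up. Board 20 mm thick, x -242 to +22 mm, 325 mm wide in y. Base plate 8 mm high, x 44 to 104 mm, 110 mm wide. Lower arm 28 mm wide, 48 to 64 mm high, ending on the axis in a 32 mm boss, top at 65 mm.
- column_top (a point): Centre of the top of the clamp's column, 76 mm from the screw axis along the clamp's x and 118 mm above the table. The column is 24 mm (x) by 22 mm (y), so its near face stands 64 mm from the axis.
- upper_arm (a point): Centre of the top of the round end of the clamp's upper arm, on the screw axis, 118 mm high. Round end 18 mm diameter; the arm runs from it to the column, 12 mm wide, 6 mm thick (112 to 118 mm high), just above the wings. A finger standing among the wings cannot pass this arm; everywhere else it can come straight down beside a wing.
- wing (a joint): Angle of the red wing screw in rad, growing as it is tightened (clockwise from above): 0 fully loose, 7.0 fully tight (hard stop). At 0 the wings lie along the clamp's y. It stays where left; turning takes about 0.06 N m (1.6 N at 37 mm). Screw and black foot sink 0.5 mm per rad, 3.5 mm in all, till the foot meets the board.
- wing_hub (a point): Point on the screw axis level with the wings' top edges: 106 mm above the table when fully loose, 102.5 mm when fully tight. The hub round it is 24 mm in diameter and 30 mm tall, ending 1 mm above this point; a 10 mm spindle goes on up into the upper arm.
- wing_tip (a point): Point on the top edge of one of the two equal wings, 41 mm from the screw axis; it turns with the screw and lies on the clamp's +y side at joint value 0. Each wing is an upright red blade 8 mm thick (11 mm at its rounded end), 26 mm high below this point, reaching 46.5 mm from the axis, so 93 mm over both wings.
- spice_jar: Bystander: amber glass spice jar, 52 mm diameter, 75 mm tall, standing loose on the board beside the clamp. Origin: centre of its underside.
- ring_cutter: Bystander: steel ring cutter, 70 mm diameter, 45 mm tall, open at both ends, standing loose on the board on the other side of the clamp. Origin: centre of its underside.
- bowl: Bystander: dark bowl, 140 mm rim diameter, 60 mm tall, loose on the table beside the board. Origin: centre of its underside.
- cracker: Bystander: seed cracker, 70 x 62 mm, 12 mm thick, lying loose on the board in front of the clamp. Origin: centre of its underside.

How it is judged:
By the outcome, as a careful person would: the job done as asked, in the order asked, and still so for the second after the job is handed in, with the robot touching nothing.
It also fails if it takes over 64 s, if anything falls off the work surface, if the arm or the gripper's body presses on something with over 40 N, if the wrist force passes 120 N, or if a joint passes its speed limit or range.

ROBOT

A 6-joint arm with a two-finger parallel gripper is mounted at the origin on the work surface. World frame = base frame: x ahead of the robot, y to its left, z up, the work surface at z = 0. Lengths are in m, angles in rad, forces in N, time in s.
With the tool pointing down it reaches from about 0.25 to 0.725 m from the base axis. Payload 4 kg.
Tool frame: the origin (TCP) lies on the centre line of the jaws, within the pads' length; the fingertips stand 11 mm ahead of it and the grasp point (between the pads) lies 8 mm behind it (bot.nose_length is the distance from the TCP to the fingertips, in m); z points along the fingers, y is the direction in which the jaws open and shut (so a half turn about z gives the same grasp; the last joint's range is limited). The gripper opens to 85 mm and grips with 20 to 120 N. Pads are 22 mm wide; open, the fingers measure 114 mm over their backs; the gripper's body (76 mm by 85 mm) begins 54 mm behind the grasp point. The pads swing forward as they close: fully open they stand 13 mm farther back than shut.
Start: joints at [-1.143, 0.241, 0.005, 1.335, 0, 1.571], TCP at [0.207, -0.455, 0.242] pointing down, gripper open.
Joint ranges: [-2.72, 2.72], [-1.05, 1.87], [-1.09, 1.28], [-1.99, 2.15], [-1.42, 1.44], [-3.14, 3.14]. Speed limits (rad/s): [2.79, 2.79, 3.14, 3.14, 3.14, 3.14].

INTERFACE

Orientations are given as a unit quaternion [x, y, z, w].
In Python, from workcell import bot gives the robot as it stands.
- The arm moves only by the tool play_rows, never from a script. Its argument "plan" is one flat list of numbers, 6 for each row, row after row: the shift along the tool's x, y, z in mm, then the turn, a rotation vector about the tool's x, y, z in rad. A call has 1 to 20 rows; each row shifts and turns the commanded pose from where the row before left it, along the tool's axes as they then stand; what a row does not reach is not made up. A row lasts 1/8 s, in which the tool goes at most 62.5 mm and 10.7 degrees, less where a joint would pass 70% of its speed; a pose out of reach is approached as far as the arm can. A call with a gripper value outside its range is refused whole. "hand" is the opening in per cent of the stroke, from 0 (shut) to 100 (fully open), set as the call begins (left out, the last holds). The fingers move at their own pace and stop on an object; the grip force is fixed at half the most. Time passes only in rows, so rows that do not move let the fingers close. It gives the time, the measured TCP pose, the force and the opening at its end, in the units of the state.
- bot.get_obs(): the state, without advancing time (a new reading comes with each control period).
- bot.camera(name): name is "scene" or "top"; returns a dict with "frame" (480x640x3 uint8, blue, green, red), "range_z" (480x640 float32, m along the optical axis (not along the pixel's ray), 0 where there is no reading), "K" (3x3 intrinsics, pixels), "dist" ([k1, k2, p1, p2, k3] as OpenCV has them; the pictures are not rectified), "cam_to_world" (4x4, takes a point from camera to world coordinates). Camera axes: x right, y down, z forward; pixel columns grow to the right and rows downward; lengths in m; the calibration is good to about 2 mm. A picture is of the moment at which its call begins.
- bot.job_done(): hands the job in, once; it reports no verdict.
Trained networks look in the newest picture that a camera, given by its name, has taken for a name from the list of things; names that differ only in an ending like _2 or _b are one class to them, and where a whole thing is asked for, a point or a joint stands for the part that bears it (a point fixed in the world has none). Each returns a list of dicts, best first, with "p" (0 to 1); they miss things now and then, are a little off and sometimes report something else, mostly with a low value. They report only what shows in the picture. A call takes as long as a camera call.
- bot.outline_of(query, camera): "mask" (480x640 bool, what is visible of it) and "point" ([row, column] in pixels, amid what is visible of it).
The state is a dict: "clock": time; "joint_pos": joint angles; "joint_vel": joint speeds; "tau": joint torques, N m; "eef_pos": TCP position; "tool_rot": TCP orientation; "ft_force": force on the tool from outside, world axes, zero at the start; "ft_torque": the same for the moment, N m; "grip_width": finger opening in m.
Only numpy, scipy, OpenCV 4.12 (cv2) and the standard library are available. Lean on these libraries where they do the work, as an engineer would, in place of code of your own. Each camera call takes 0.05 s, during which the arm holds its last target.

## Working session

There is one attempt and no reset: what is moved stays moved. The work goes in short steps, Python scripts to look and compute and a tool call to move; the robot and the scene stay as the last step left them, time stands still between calls to the robot, and variables do not carry over. Pictures are saved under pics/ and viewed, and the job is handed in when it is done.

Besides the shell and the picture viewer there is one more tool, called after "Call:" as name(argument=value, ...), one argument or row to a line, values as JSON. play_rows: Moves the arm, as the interface text tells. Its arguments: {"type":"object","properties":{"plan":{"type":"array","items":{"type":"number"}},"hand":{"type":"number"}},"required":["plan"]}

```bash
mkdir -p pics; ls; cat > h.py <<'E'
import numpy as np,cv2
from workcell import bot
def px2w(c,r,col,z=None):
    K=c["K"];d=np.array(c["dist"])
    u=cv2.undistortPoints(np.array([[[col,r]]],float),K,d)[0,0]
    T=c["cam_to_world"]
    ray=T[:3,:3]@np.array([u[0],u[1],1]);o=T[:3,3]
    if z is None:
        return o+ray*c["range_z"][int(r),int(col)]
    return o+ray*(z-o[2])/ray[2]
def w2px(c,p):
    T=np.linalg.inv(c["cam_to_world"]);rv=cv2.Rodrigues(T[:3,:3])[0]
    q,_=cv2.projectPoints(np.array(p,float).reshape(-1,1,3),rv,T[:3,3],c["K"],np.array(c["dist"]))
    return q[:,0]
E
python3 - <<'E'
from h import *
for n in("scene","top"):
    c=bot.camera(n);cv2.imwrite(f"pics/{n}0.png",c["frame"])
    print(n,c["cam_to_world"].round(3).tolist())
    for q in["clamp","column_top","upper_arm","wing","wing_hub","wing_tip","spice_jar","ring_cutter","bowl","cracker"]:
        try:
            for r in bot.outline_of(q,n)[:2]:
                print(q,round(r["p"],2),np.round(r["point"]),r["mask"].sum(),px2w(c,*r["point"]).round(3))
        except Exception as e: print(q,e)
print(bot.get_obs(),bot.nose_length)
E
```

```text
pics
scene [[-0.526, 0.73, -0.437, 0.915], [0.85, 0.449, -0.273, 0.215], [-0.003, -0.515, -0.857, 0.85], [0.0, 0.0, 0.0, 1.0]]
clamp 0.95 [226. 308.] 16984 [ 0.485 -0.088  0.019]
clamp 0.49 [256. 334.] 994 [ 0.519 -0.007  0.023]
column_top 0.85 [225. 307.] 17099 [ 0.483 -0.092  0.019]
upper_arm 0.94 [225. 306.] 16926 [ 0.484 -0.094  0.02 ]
wing 0.66 [229. 275.] 341 [ 0.562 -0.107  0.1  ]
wing 0.5 [170. 297.] 781 [ 0.382 -0.181  0.032]
wing_hub 0.76 [226. 277.] 319 [ 0.552 -0.111  0.092]
wing_hub 0.42 [223. 305.] 16654 [ 0.481 -0.098  0.019]
wing_tip 0.76 [228. 277.] 367 [ 0.557 -0.108  0.095]
spice_jar 0.78 [199. 234.] 891 [ 0.542 -0.218  0.089]
spice_jar 0.62 [172. 297.] 767 [ 0.387 -0.178  0.032]
ring_cutter 0.89 [256. 331.] 858 [ 0.521 -0.011  0.024]
ring_cutter 0.42 [199. 233.] 946 [ 0.545 -0.219  0.091]
bowl 0.71 [162. 190.] 2692 [ 0.477 -0.407  0.016]
cracker 0.6 [171. 298.] 749 [ 0.383 -0.179  0.032]
top [[0.006, -0.982, 0.186, 0.354], [-0.999, -0.012, -0.035, -0.012], [0.037, -0.186, -0.982, 1.112], [0.0, 0.0, 0.0, 1.0]]
clamp 0.72 [348. 398.] 1397 [ 0.377 -0.186  0.029]
clam
[... 563 characters left out ...]
 -0.19   0.031]
{'clock': 1.1, 'joint_pos': array([-1.14302550e+00,  2.40570624e-01,  4.98128721e-03,  1.33522267e+00,
        9.04484040e-06,  1.57080177e+00]), 'joint_vel': array([-0.001224  ,  0.00080469,  0.00052303,  0.00130036, -0.00095629,
        0.00255267]), 'tau': array([-3.38583404e-04, -3.72220123e+01,  2.52696043e+01,  1.23837239e-03,
       -1.31083116e-04, -4.68561254e-06]), 'eef_pos': array([ 0.20741654, -0.45492854,  0.24231399]), 'tool_rot': array([ 9.77214159e-01,  2.12255711e-01,  2.75559989e-06, -8.61963292e-06]), 'ft_force': array([ 0.37774068, -0.83810273, -0.9332359 ]), 'ft_torque': array([0.01951587, 0.01607098, 0.04018646]), 'grip_width': 0.08511276323164764} 0.011
```

```bash
python3 - <<'E'
import cv2
a=cv2.imread("pics/scene0.png");cv2.imwrite("pics/sc_crop.png",cv2.resize(a[130:310,180:400],None,fx=3.3,fy=3.3,interpolation=cv2.INTER_CUBIC))
a=cv2.imread("pics/top0.png");cv2.imwrite("pics/top_crop.png",cv2.resize(a[190:330,260:460],None,fx=4,fy=4,interpolation=cv2.INTER_CUBIC))
E
```

```text
(no output)
```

View pics/top0.png

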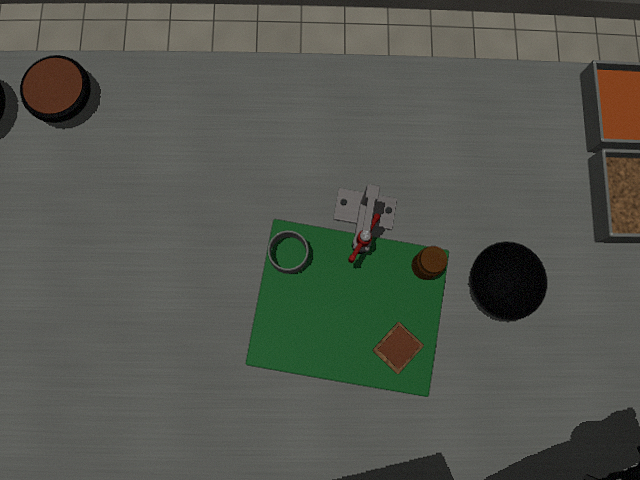

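```bash
sleep 0.1
```

```text
(no output)
```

View pics/sc_crop.png

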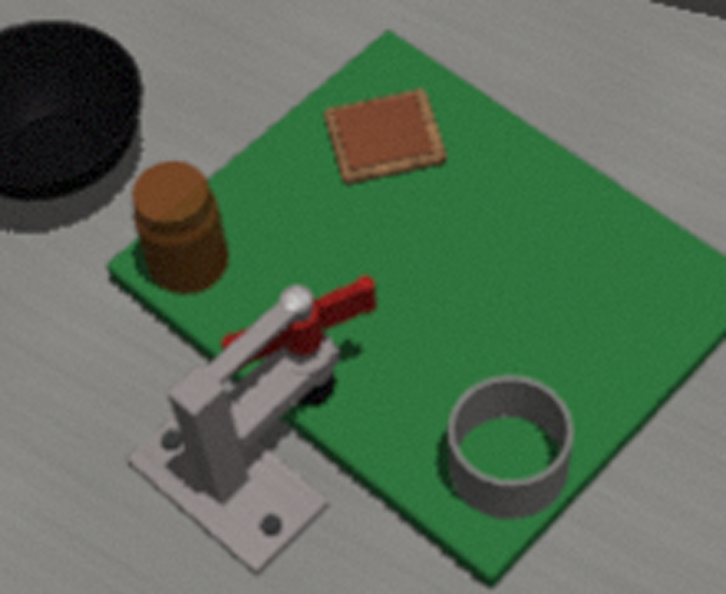

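View pics/top_crop.png

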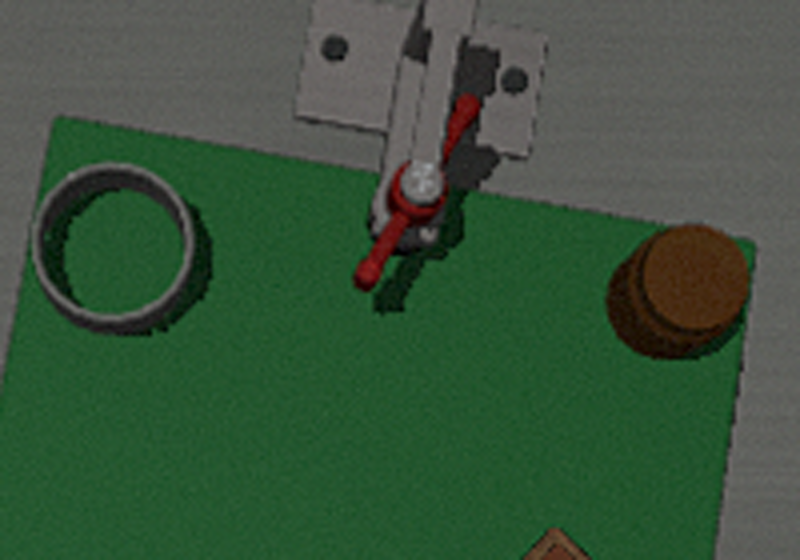

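The clamp column points away from the robot. In the top picture the round end of the arm is near px (365,235), and the wings run from (352,259) to (377,215). Next I'll measure the clamp pose and wing angle.

```bash
cat >> h.py <<'E'
def cloud(c):
    z=c["range_z"];v,u=np.mgrid[0:480,0:640]
    n=cv2.undistortPoints(np.stack([u.ravel(),v.ravel()],1).astype(float)[:,None],c["K"],np.array(c["dist"]))[:,0]
    P=np.c_[n,np.ones(len(n))]*z.ravel()[:,None]
    T=c["cam_to_world"];W=P@T[:3,:3].T+T[:3,3];W[z.ravel()==0]=np.nan
    return W.reshape(480,640,3)
def red(f):
    h=cv2.cvtColor(f,cv2.COLOR_BGR2HSV);return ((h[...,0]<6)|(h[...,0]>174))&(h[...,1]>150)&(h[...,2]>60)
def toClamp(W,ax,psi):
    R=np.array([[np.cos(psi),np.sin(psi)],[-np.sin(psi),np.cos(psi)]])
    return (W[...,:2]-ax)@R.T
def wing(c,ax,psi):
    m=red(c["frame"]);W=cloud(c)
    # project red pixels to plane z=.1035
    v,u=np.nonzero(m)
    P=np.array([px2w(c,a,b,0.1035) for a,b in zip(v,u)])
    L=toClamp(P,ax,psi);k=(np.hypot(L[:,0],L[:,1])<.06);L=L[k]
    return L,W[v,u][k]
E
python3 - <<'E'
from h import *
for n in("top","scene"):
    c=bot.camera(n);f=c["frame"];h=cv2.cvtColor(f,cv2.COLOR_BGR2HSV)
    g=((h[...,0]>50)&(h[...,0]<80)&(h[...,1]>100)).astype(np.uint8)
    cs=max(cv2.findContours(g,0,2)[0],key=cv2.contourArea)
    P=np.array([px2w(c,p[0][1],p[0][0],.02)[:2] for p in cv2.convexHull(cs)]).astype(np.float32)
    (ctr,sz,a)=cv2.minAreaRect(P);print(n,ctr,sz,a)
    bx=cv2.boxPoints((ctr,sz,a));print(bx.round(4).tolist())
    W=cloud(c);z=W[...,2]
    m=(z>.111)&(z<.125)&(abs(W[...,0]-.58)<.1)&(abs(W[...,1]+.12)<.08)
    v,u=np.nonzero(m);print(len(v),z[m].mean(),W[m].min(0),W[m].max(0))
    Q=W[m];d=np.linalg.svd(Q[:,:2]-Q[:,:2].mean(0))[2][0];print("arm dir",np.degrees(np.arctan2(d[1],d[0])),Q.mean(0))
    r=red(f);print("red",r.sum(),np.nanmedian(W[r],0))
E
```

```text
top (0.45028406381607056, -0.10174146294593811) (0.3230980634689331, 0.2640322744846344) 80.33712005615234
[[0.2930000126361847, -0.23880000412464142], [0.5533000230789185, -0.2831999957561493], [0.6075000166893005, 0.03539999946951866], [0.3472999930381775, 0.07970000058412552]]
524 0.11741507376759136 [ 0.54983094 -0.14452707  0.1111574 ] [ 0.64648833 -0.11167642  0.12318385]
arm dir 170.3409272407364 [ 0.60177809 -0.12705542  0.11741507]
red 189 [ 0.54867687 -0.11301504  0.10486878]
scene (0.45606398582458496, -0.09856989979743958) (0.32515332102775574, 0.26695820689201355) 80.48169708251953
[[0.29750001430511475, -0.23680000007152557], [0.5608000159263611, -0.2809999883174896], [0.6146000027656555, 0.03970000147819519], [0.3513000011444092, 0.08380000293254852]]
446 0.11727992352201395 [ 0.55386662 -0.14286483  0.1111167 ] [ 0.64969001 -0.11086036  0.12165775]
arm dir -7.918491596578851 [ 0.60700555 -0.12508185  0.11727992]
red 245 [ 0.54725121 -0.10747319  0.10056586]
```

```bash
cat >> h.py <<'E'
AX=np.array([.561,-.119]);PSI=np.radians(-9.6)
def over(c,phis,name,s=4):
    f=cv2.resize(c["frame"],None,fx=s,fy=s,interpolation=cv2.INTER_CUBIC)
    def P(x,y,z):
        cc,ss=np.cos(PSI),np.sin(PSI);return [AX[0]+cc*x-ss*y,AX[1]+ss*x+cc*y,z]
    def ln(pts,col):
        q=w2px(c,pts);cv2.polylines(f,[((q+.5)*s).astype(int).reshape(-1,1,2)],False,col,1)
    t=np.linspace(0,6.3,40)
    ln([P(.009*np.cos(a),.009*np.sin(a),.118) for a in t],(255,255,0))
    ln([P(.088,.011,.118),P(.088,-.011,.118),P(.064,-.011,.118),P(.064,.011,.118),P(.088,.011,.118)],(255,255,0))
    for ph in phis: # clockwise from clamp +x
        d=np.array([np.cos(ph),-np.sin(ph)])*.0465
        ln([P(-d[0],-d[1],.104),P(*d,.104)],(255,0,255))
    q=w2px(c,[[*AX,.1]])[0]*s
    x,y=int(q[0]),int(q[1]);cv2.imwrite(name,f[max(0,y-300):y+300,max(0,x-400):x+400])
E
python3 - <<'E'
from h import *
for n in("top","scene"):
    c=bot.camera(n);L,W=wing(c,AX,PSI)
    d=np.linalg.svd(L-L.mean(0))[2][0];ph=np.arctan2(-d[1],d[0])
    print(n,len(L),L.mean(0),np.degrees(ph)%180, "ext",(L@d).min(),(L@d).max())
    over(c,[ph],f"pics/ov_{n}.png",6)
E
```

```text
top 187 [-0.00559692 -0.00031553] 20.99582517515674 ext -0.04480286858210386 0.047066658894297175
scene 243 [-0.01131774  0.0136093 ] 10.040074101407258 ext -0.044093071834106976 0.04303861627516713
```

View pics/ov_top.png

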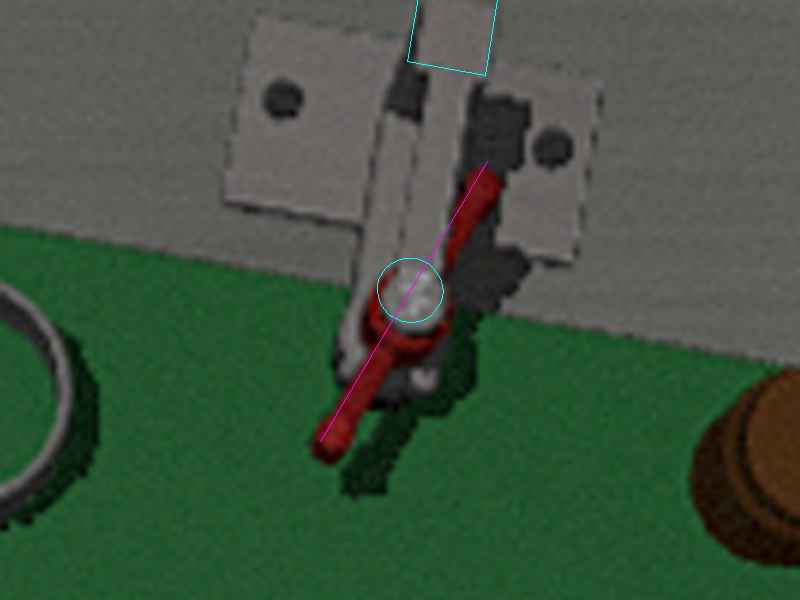

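View pics/ov_scene.png

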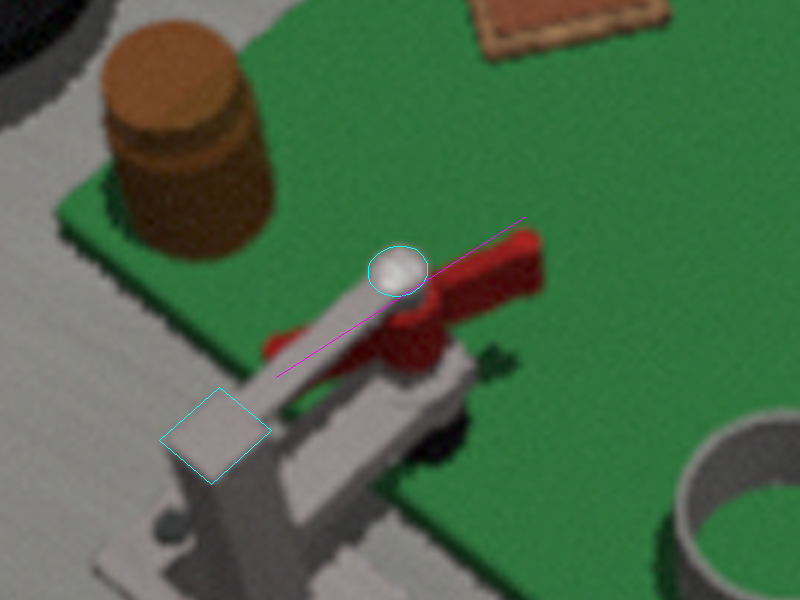

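Call:
play_rows(
  plan=[0, 0, 0, 0, 0, -0.15, 0, 0, 0, 0, 0, -0.15],
  hand=0,
)

```text
clock: 1.55
eef_pos: [0.2074, -0.455, 0.2423]
tool_rot: [0.934, 0.358, -0.0, 0.0]
ft_force: [-0.2, 0.0, -0.1]
grip_width: 0.0516
```

```bash
cat >> h.py <<'E'
from scipy.spatial.transform import Rotation as Rn
def st():
    o=bot.get_obs();R=Rn.from_quat(o["tool_rot"]).as_matrix()
    print("t",round(o["clock"],2),"j",np.degrees(o["joint_pos"]).round(1),"p",(o["eef_pos"]*1e3).round(1),"yaw",round(np.degrees(np.arctan2(R[1,0],R[0,0])),2),"tilt",(R[:,2]).round(3),"F",o["ft_force"].round(1),"T",o["ft_torque"].round(2),"g",round(o["grip_width"],3))
    return o,R
def goal(phw,gap,rho=.036,sgn=-1):
    w=PSI-np.radians(phw);er=np.array([np.cos(w),np.sin(w)]);et=np.array([np.sin(w),-np.cos(w)])
    yaw=np.degrees(np.arctan2(sgn*et[1],sgn*et[0]))
    return AX+rho*er-(gap)*et,yaw
def rel(p,yaw=None):
    o,R=st();d=R.T@(np.asarray(p)-o["eef_pos"])*1e3
    print("shift tool mm",d.round(1))
    if yaw is not None:
        y=np.degrees(np.arctan2(R[1,0],R[0,0]));print("rz needed rad",round(np.radians((y-yaw+180)%360-180),3))
E
python3 - <<'E'
from h import *
p,y=goal(201.5,.026);print(p,y);rel([*p,.2],y)
E
```

```text
[ 0.51674452 -0.12266774] -121.1
t 1.55 j [-65.5  13.8   0.3  76.5  -0.   72.5] p [ 207.4 -455.   242.3] yaw 41.98 tilt [-0. -0. -1.] F [-0.2  0.  -0.1] T [-0.04  0.04  0.  ] g 0.052
shift tool mm [452.2 -40.1  42.3]
rz needed rad 2.846
```

Call:
play_rows(
  plan=[25, -2, 0, 0, 0, 0, 45, -4, 0, 0, 0, 0, 45, -4, 0, 0, 0, 0, 45, -4, 0, 0, 0, 0, 45, -4, 0, 0, 0, 0, 45, -4, 0, 0, 0, 0, 45, -4, 0, 0, 0, 0, 45, -4, 0, 0, 0, 0, 45, -4, 0, 0, 0, 0, 40, -4, 0, 0, 0, 0, 27, -2, 0, 0, 0, 0, 0, 0, 0, 0, 0, -0.18, 0, 0, 0, 0, 0, -0.18, 0, 0, 0, 0, 0, -0.18, 0, 0, 0, 0, 0, -0.18, 0, 0, 0, 0, 0, -0.18, 0, 0, 0, 0, 0, -0.18, 0, 0, 0, 0, 0, -0.18, 0, 0, 0, 0, 0, -0.18, 0, 0, 0, 0, 0, -0.18],
)

```text
clock: 4.05
eef_pos: [0.5183, -0.1244, 0.2423]
tool_rot: [0.384, 0.923, -0.0, -0.0]
ft_force: [0.2, -0.4, -0.5]
grip_width: -0.0001
```

Call:
play_rows(
  plan=[0, 0, 0, 0, 0, -0.18, 0, 0, 0, 0, 0, -0.18, 0, 0, 0, 0, 0, -0.18, 0, 0, 0, 0, 0, -0.18, 0, 0, 0, 0, 0, -0.18, 0, 0, 0, 0, 0, -0.18, 0, 0, 0, 0, 0, -0.18, 0, 0, 0, 0, 0, -0.18, 0, 0, 0, 0, 0, -0.18, 0, 0, 0, 0, 0, -0.18, 0, 0, 0, 0, 0, 0],
)

```text
clock: 5.42
eef_pos: [0.5183, -0.1244, 0.2423]
tool_rot: [-0.481, 0.877, 0.0, -0.0]
ft_force: [0.2, 0.8, 0.6]
grip_width: -0.0003
```

```bash
python3 - <<'E'
from h import *
p,y=goal(201.5,.026);rel([*p,.098],y)
c=bot.camera("scene");over(c,[],"pics/s1.png",4)
E
```

```text
t 5.42 j [-13.5  17.6   5.4  77.8  -0.  -71. ] p [ 518.3 -124.4  242.3] yaw -122.47 tilt [-0. -0. -1.] F [0.2 0.8 0.6] T [-0.01 -0.    0.  ] g -0.0
shift tool mm [ -0.6   2.2 144.3]
rz needed rad -0.024
```

View pics/s1.png

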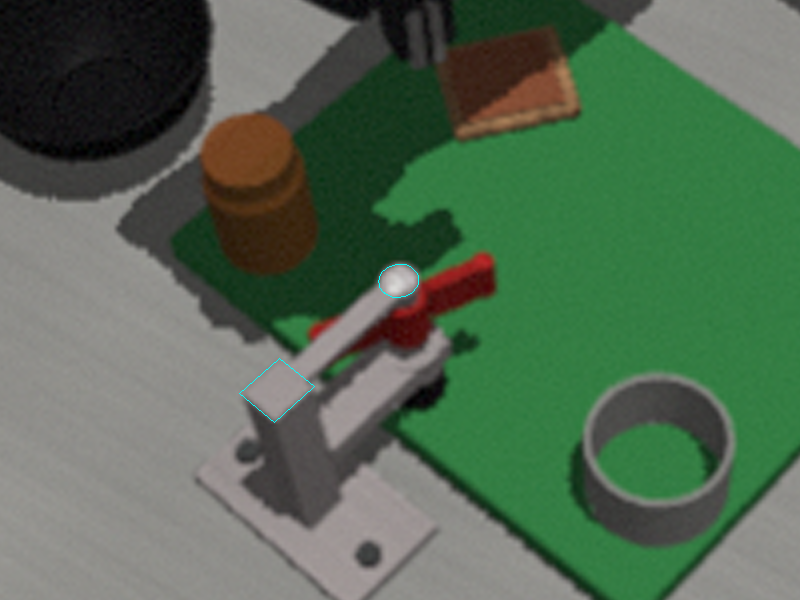

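Call:
play_rows(
  plan=[-1, 2, 15, 0, 0, -0.02, 0, 0, 25, 0, 0, 0, 0, 0, 25, 0, 0, 0, 0, 0, 25, 0, 0, 0, 0, 0, 25, 0, 0, 0, 0, 0, 19, 0, 0, 0, 0, 0, 10, 0, 0, 0, 0, 0, 0, 0, 0, 0],
)

```text
clock: 6.48
eef_pos: [0.5168, -0.1224, 0.0978]
tool_rot: [-0.49, 0.871, 0.0, -0.0]
ft_force: [-0.8, 0.4, -0.4]
grip_width: -0.0002
```

```bash
python3 - <<'E'
from h import *
p,y=goal(201.5,.026);rel([*p,.098],y)
c=bot.camera("scene");over(c,[],"pics/s2.png",4)
cv=np.array([.015,0])
# row constants: sgn -1: tool -x = tangent fwd; tool y = yaw-90
for th in (.08,.1,.15):
    # tool: position of TCP rel axis in tool frame: tangential -.0155 along -x => +.0155 x ; radial?
    o=bot.get_obs();R=Rn.from_quat(o["tool_rot"]).as_matrix()
    w=PSI-np.radians(201.5);er=np.array([np.cos(w),np.sin(w),0]);et=np.array([np.sin(w),-np.cos(w),0])
    cc=R.T@(.036*er-.016*et);Rz=Rn.from_rotvec([0,0,th]).as_matrix()
    print(th,cc.round(4),((Rz@cc-cc)*1e3).round(2))
E
```

```text
t 6.47 j [-13.3  23.4  -8.8  57.9  -0.  -72.1] p [ 516.8 -122.4   97.8] yaw -121.26 tilt [-0.001  0.    -1.   ] F [-0.8  0.4 -0.4] T [ 0.04 -0.04 -0.02] g -0.0
shift tool mm [ 0.3 -0.1 -0.2]
rz needed rad -0.003
0.08 [ 0.0161  0.036  -0.    ] [-2.93  1.17  0.  ]
0.1 [ 0.0161  0.036  -0.    ] [-3.67  1.43  0.  ]
0.15 [ 0.0161  0.036  -0.    ] [-5.55  2.   -0.  ]
```

View pics/s2.png

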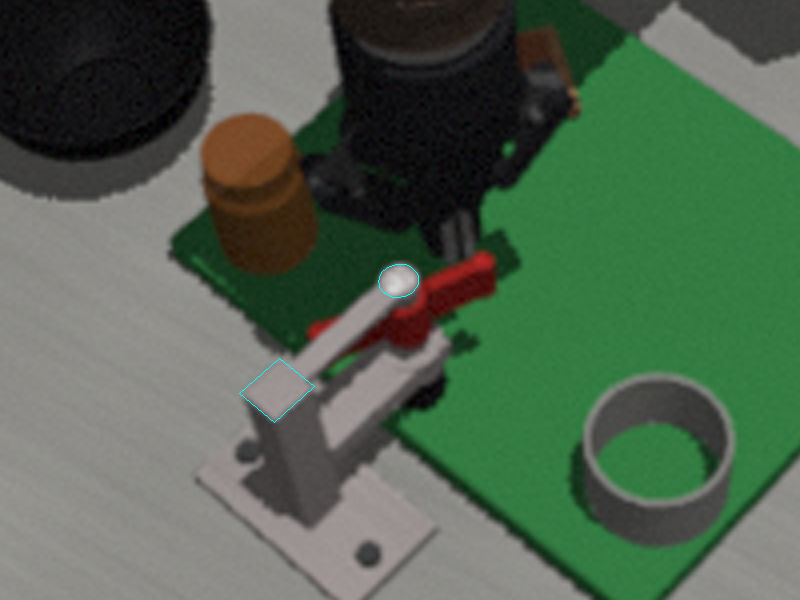

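Call:
play_rows(
  plan=[-4, 0, 0, 0, 0, 0, -3, 0, 0, 0, 0, 0, -3, 0, 0, 0, 0, 0, -1.8, 0.7, 0, 0, 0, 0.05, -3.7, 1.4, 0, 0, 0, 0.1, -3.7, 1.4, 0, 0, 0, 0.1, -3.7, 1.4, 0, 0, 0, 0.1, -3.7, 1.4, 0, 0, 0, 0.1, -3.7, 1.4, 0, 0, 0, 0.1],
)

```text
clock: 7.65
eef_pos: [0.5308, -0.0946, 0.0985]
tool_rot: [-0.234, 0.972, -0.001, -0.0]
ft_force: [-1.1, -2.0, 0.4]
grip_width: -0.0001
```

```bash
cat >> h.py <<'E'
def chk(name):
    o,R=st()
    d=R.T@np.r_[o["eef_pos"][:2]-AX,0]*1e3
    y=np.degrees(np.arctan2(R[1,0],R[0,0]))
    # implied wing phi if face contact: et yaw = y+180 ; w = et+90 ; phi=PSI-w
    print("c tool",d.round(1),"implied phi",round((np.degrees(PSI)-(y+270))%360,1))
    for n in("scene","top"):
        c=bot.camera(n);over(c,[],f"pics/{name}_{n}.png",4)
    a=cv2.imread(f"pics/{name}_scene.png");b=cv2.imread(f"pics/{name}_top.png")
    v=np.hstack([x[100:500,200:600] for x in(a,b)]);cv2.imwrite(f"pics/{name}.png",v)
E
python3 -c "
from h import *
chk('k1')"
```

```text
t 7.65 j [-10.1  24.1  -7.5  58.4  -0.1 -37.1] p [530.8 -94.6  98.5] yaw -152.93 tilt [-0.    -0.001 -1.   ] F [-1.1 -2.   0.4] T [-0.42  0.19  0.01] g -0.0
c tool [15.8 35.5 -0. ] implied phi 233.3
```

View pics/k1.png

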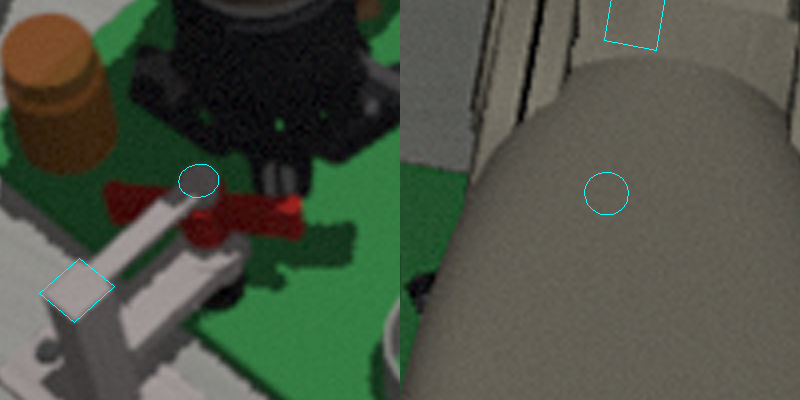

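Call:
play_rows(
  plan=[-3.7, 1.4, 0, 0, 0, 0.1, -3.7, 1.4, 0, 0, 0, 0.1, -3.7, 1.4, 0, 0, 0, 0.1, -3.7, 1.4, 0, 0, 0, 0.1, -3.7, 1.4, 0, 0, 0, 0.1, -3.7, 1.4, 0, 0, 0, 0.1, -3.7, 1.4, 0, 0, 0, 0.1, -3.7, 1.4, 0, 0, 0, 0.1, -3.7, 1.4, 0, 0, 0, 0.1, -3.7, 1.4, 0, 0, 0, 0.1, -3.7, 1.4, 0, 0, 0, 0.1],
)

```text
clock: 9.12
eef_pos: [0.5689, -0.0803, 0.0978]
tool_rot: [0.307, 0.952, -0.0, -0.001]
ft_force: [-1.3, 0.4, -0.0]
grip_width: 0.0001
```

```bash
python3 -c "
from h import *
chk('k2')"
```

```text
t 9.12 j [-8.  27.9 -1.5 60.8  0.  27.8] p [568.9 -80.3  97.8] yaw 144.18 tilt [-0.002  0.001 -1.   ] F [-1.3  0.4 -0. ] T [-0.05  0.38 -0.03] g 0.0
c tool [16.2 36.   0. ] implied phi 296.2
```

View pics/k2_scene.png

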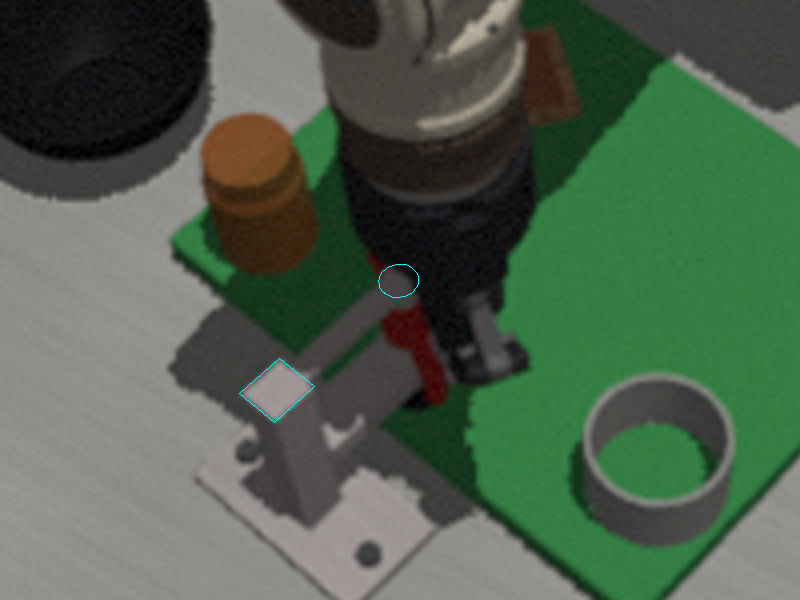

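Call:
play_rows(
  plan=[-1.5, 0.6, 0, 0, 0, 0.04, -1.5, 0.6, 0, 0, 0, 0.04, -1.5, 0.6, 0, 0, 0, 0.04, -1.5, 0.6, 0, 0, 0, 0.04, -1.5, 0.6, 0, 0, 0, 0.04, -1.5, 0.6, 0, 0, 0, 0.04, -1.5, 0.6, 0, 0, 0, 0.04],
)

```text
clock: 10.1
eef_pos: [0.5796, -0.084, 0.0978]
tool_rot: [0.436, 0.9, 0.0, -0.001]
ft_force: [-1.7, 0.2, -0.6]
grip_width: -0.0003
```

Call:
play_rows(
  plan=[-1.5, 0.6, 0, 0, 0, 0.04],
)

```text
clock: 10.22
eef_pos: [0.581, -0.0848, 0.0978]
tool_rot: [0.454, 0.891, 0.0, -0.001]
ft_force: [-1.4, 0.3, -1.1]
grip_width: -0.0002
```

Call:
play_rows(
  plan=[-1.5, 0.6, 0, 0, 0, 0.04],
)

```text
clock: 10.35
eef_pos: [0.5824, -0.0857, 0.0978]
tool_rot: [0.471, 0.882, 0.0, -0.001]
ft_force: [-1.9, 0.6, -1.3]
grip_width: 0.0
```

```bash
python3 -c "
from h import *
chk('k3')"
```

```text
t 10.35 j [-8.4 29.3  0.9 61.7  0.1 47.9] p [582.4 -85.7  97.8] yaw 123.76 tilt [-0.002  0.001 -1.   ] F [-1.9  0.6 -1.3] T [ 0.22  0.27 -0.03] g 0.0
c tool [15.8 36.3  0. ] implied phi 316.6
```

View pics/k3_scene.png

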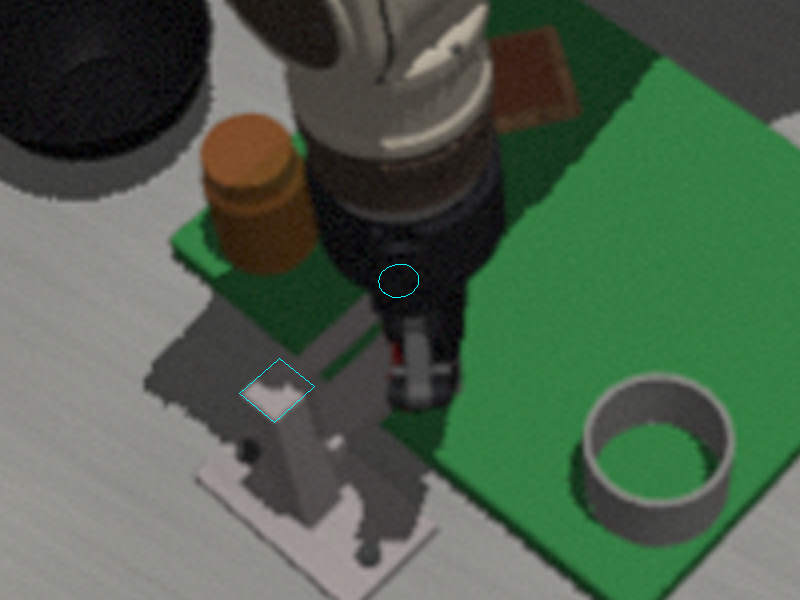

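Call:
play_rows(
  plan=[-2.9, 1.2, 0, 0, 0, 0.08, -2.9, 1.2, 0, 0, 0, 0.08, -2.9, 1.2, 0, 0, 0, 0.08, -2.9, 1.2, 0, 0, 0, 0.08],
)

```text
clock: 10.95
eef_pos: [0.5922, -0.0938, 0.098]
tool_rot: [0.606, 0.795, 0.0, -0.001]
ft_force: [-0.0, 0.9, 0.3]
grip_width: -0.0002
```

```bash
python3 -c "
from h import *
chk('k4')"
```

```text
t 10.95 j [-9.  30.4  2.8 62.5  0.1 65.6] p [592.2 -93.8  98. ] yaw 105.33 tilt [-0.001  0.001 -1.   ] F [-0.   0.9  0.3] T [ 0.27  0.29 -0.02] g -0.0
c tool [16.  36.8 -0. ] implied phi 335.1
```

View pics/k4_scene.png

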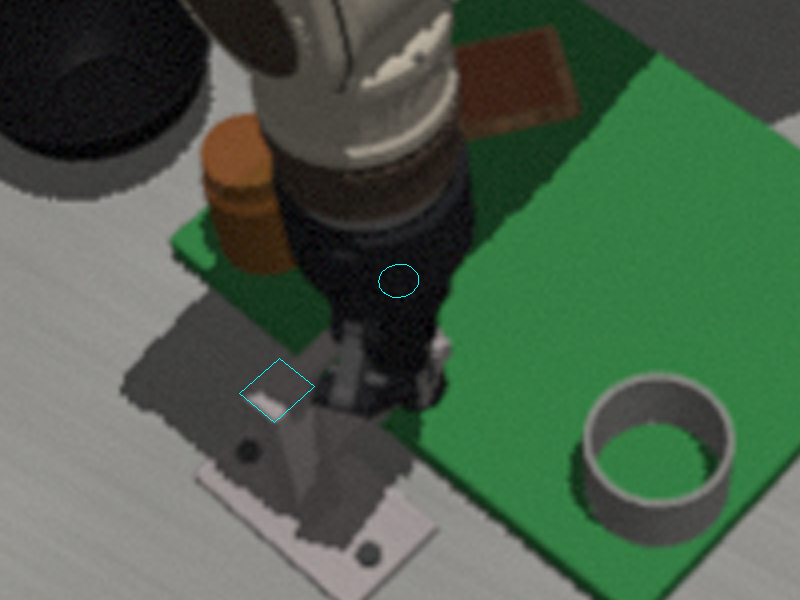

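Call:
play_rows(
  plan=[4, 0, 0, 0, 0, 0, 6, 0, 0, 0, 0, 0, 0, 0, -20, 0, 0, 0, 0, 0, -30, 0, 0, 0, 0, 0, -20, 0, 0, 0, -10, -14, 0, 0, 0, 0, -16, -22, 0, 0, 0, 0, -16, -22, 0, 0, 0, 0, -10, -15, 0, 0, 0, 0, 0, 0, 0, 0, 0, -0.175, 0, 0, 0, 0, 0, -0.175, 0, 0, 0, 0, 0, -0.175, 0, 0, 0, 0, 0, -0.175, 0, 0, 0, 0, 0, -0.175, 0, 0, 0, 0, 0, -0.175, 0, 0, 0, 0, 0, -0.175, 0, 0, 0, 0, 0, -0.175, 0, 0, 0, 0, 0, -0.175, 0, 0, 0, 0, 0, -0.175, 0, 0, 0, 0, 0, -0.175],
)

```text
clock: 13.55
eef_pos: [0.5326, -0.1543, 0.1675]
tool_rot: [-0.308, 0.951, 0.0, -0.0]
ft_force: [0.0, -0.0, -0.2]
grip_width: 0.0001
```

Call:
play_rows(
  plan=[0, 0, 0, 0, 0, -0.175, 0, 0, 0, 0, 0, -0.175, 0, 0, 0, 0, 0, -0.175, 0, 0, 0, 0, 0, -0.175, 0, 0, 0, 0, 0, -0.175, 0, 0, 0, 0, 0, -0.175, 0, 0, 0, 0, 0, -0.17, 0, 0, 0, 0, 0, 0],
)

```text
clock: 14.55
eef_pos: [0.5327, -0.1543, 0.1677]
tool_rot: [0.795, -0.606, -0.0, 0.0]
ft_force: [0.1, 0.0, 0.5]
grip_width: -0.0006
```

```bash
python3 -c "
from h import *
chk('k5')
p,y=goal(155,.026);rel([*p,.098],y)"
```

```text
t 14.55 j [ -16.2   22.4    1.    68.7    0.  -121.5] p [ 532.7 -154.3  167.7] yaw -74.62 tilt [-0.001  0.    -1.   ] F [0.1 0.  0.5] T [-0.02  0.02 -0.  ] g -0.001
c tool [26.5 36.6  0. ] implied phi 155.0
t 14.65 j [ -16.1   22.4    1.    68.7    0.  -121.5] p [ 532.9 -154.2  167.9] yaw -74.66 tilt [-0.001  0.    -1.   ] F [ 0.5 -0.2  1.3] T [ 0.02  0.03 -0.02] g -0.0
shift tool mm [-0.5 -0.5 69.9]
rz needed rad -0.001
```

View pics/k5_scene.png

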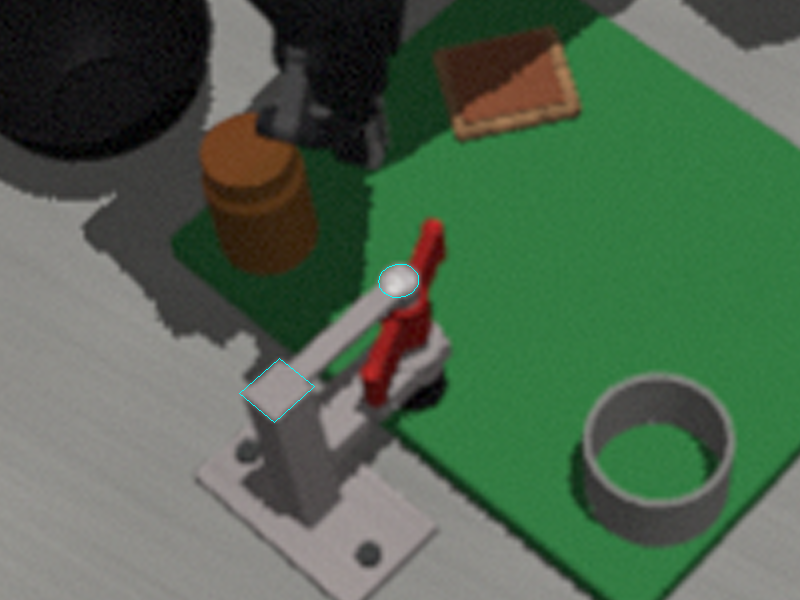

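```bash
python3 -c "
from h import *
o,R=st()
for n in('scene','top'):
    c=bot.camera(n);W=cloud(c).reshape(-1,3);W=W[np.isfinite(W[:,0])]
    T=(W-o['eef_pos'])@R*1e3
    m=(abs(T[:,0])<45)&(abs(T[:,1])<75)&(T[:,2]<25)&(T[:,2]>-90);T=T[m]
    for a in range(-75,75,10):
        k=(T[:,1]>=a)&(T[:,1]<a+10)
        if k.sum()>3: print(n,a,k.sum(),'lowest z ahead',np.percentile(T[k,2],98).round(1))
c=bot.camera('scene')
for q in['spice_jar','ring_cutter','cracker']:
    r=bot.outline_of(q,'scene')
    if r: print(q,r[0]['p'],px2w(c,*r[0]['point']).round(3))
"
```

```text
t 14.65 j [ -16.1   22.4    1.    68.7    0.  -121.5] p [ 532.9 -154.2  167.9] yaw -74.66 tilt [-0.001  0.    -1.   ] F [ 0.5 -0.2  1.3] T [ 0.02  0.03 -0.02] g -0.0
scene -65 102 lowest z ahead -72.8
scene -55 93 lowest z ahead -61.2
scene -45 56 lowest z ahead -47.2
scene -35 42 lowest z ahead -37.4
scene -25 131 lowest z ahead -38.4
scene -15 151 lowest z ahead 7.0
scene -5 63 lowest z ahead 4.8
scene 5 62 lowest z ahead -29.1
scene 15 9 lowest z ahead -36.1
scene 25 22 lowest z ahead -40.6
scene 35 9 lowest z ahead -42.8
top -65 39 lowest z ahead -74.7
top -55 78 lowest z ahead -59.0
top -45 17 lowest z ahead -57.3
spice_jar 0.83 [ 0.543 -0.217  0.085]
ring_cutter 0.76 [ 0.517 -0.005  0.025]
cracker 0.88 [ 0.384 -0.176  0.033]
```

Call:
play_rows(
  plan=[0, 0, 15, 0, 0, 0, 0, 0, 25, 0, 0, 0, 0, 0, 20, 0, 0, 0, 0, 0, 10, 0, 0, 0, -4, 0, 0, 0, 0, 0, -4, 0, 0, 0, 0, 0, -2.5, 0, 0, 0, 0, 0, -1.8, 0.7, 0, 0, 0, 0.05, -3.7, 1.4, 0, 0, 0, 0.1, -3.7, 1.4, 0, 0, 0, 0.1, -3.7, 1.4, 0, 0, 0, 0.1, -3.7, 1.4, 0, 0, 0, 0.1],
)

```text
clock: 16.45
eef_pos: [0.5233, -0.1287, 0.0991]
tool_rot: [-0.639, 0.769, -0.001, 0.0]
ft_force: [1.2, -1.5, -1.1]
grip_width: 0.0001
```

```bash
python3 -c "
from h import *
chk('k6')"
```

```text
t 16.45 j [-13.8  24.   -7.6  58.3  -0.1 -93.3] p [ 523.3 -128.7   99.1] yaw -100.5 tilt [ 0.002 -0.002 -1.   ] F [ 1.2 -1.5 -1.1] T [-0.39 -0.09 -0.  ] g 0.0
c tool [16.4 35.3 -0. ] implied phi 180.9
```

View pics/k6_scene.png

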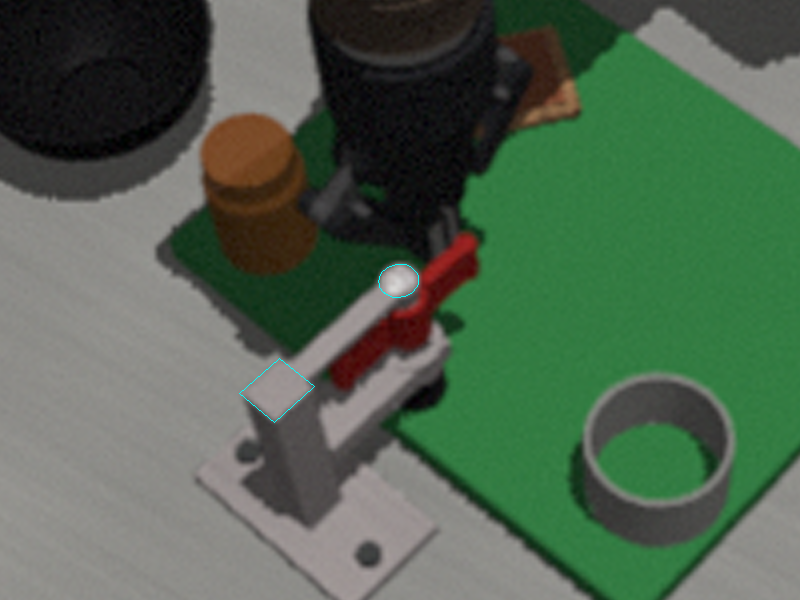

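Contact is good and the force is about 2 N. I'll carry the wing on to about 296°.

Call:
play_rows(
  plan=[-3.7, 1.4, 0, 0, 0, 0.1, -3.7, 1.4, 0, 0, 0, 0.1, -3.7, 1.4, 0, 0, 0, 0.1, -3.7, 1.4, 0, 0, 0, 0.1, -3.7, 1.4, 0, 0, 0, 0.1, -3.7, 1.4, 0, 0, 0, 0.1, -3.7, 1.4, 0, 0, 0, 0.1, -3.7, 1.4, 0, 0, 0, 0.1, -3.7, 1.4, 0, 0, 0, 0.1, -3.7, 1.4, 0, 0, 0, 0.1, -3.7, 1.4, 0, 0, 0, 0.1],
)

```text
clock: 17.92
eef_pos: [0.5355, -0.0893, 0.0985]
tool_rot: [-0.144, 0.99, -0.0, -0.0]
ft_force: [-0.5, -1.1, -1.1]
grip_width: 0.0002
```

Call:
play_rows(
  plan=[-3.7, 1.4, 0, 0, 0, 0.1, -3.7, 1.4, 0, 0, 0, 0.1, -3.7, 1.4, 0, 0, 0, 0.1, -3.7, 1.4, 0, 0, 0, 0.1, -3.7, 1.4, 0, 0, 0, 0.1, -3.7, 1.4, 0, 0, 0, 0.1, -3.7, 1.4, 0, 0, 0, 0.1],
)

```text
clock: 18.8
eef_pos: [0.5604, -0.0795, 0.0982]
tool_rot: [0.204, 0.979, -0.0, -0.001]
ft_force: [-2.0, -0.5, -0.3]
grip_width: 0.0001
```

```bash
python3 -c "
from h import *
chk('k7')"
```

```text
t 18.8 j [-8.1 26.9 -3.  60.2 -0.  15.4] p [560.4 -79.5  98.2] yaw 156.5 tilt [-0.002 -0.    -1.   ] F [-2.  -0.5 -0.3] T [-0.13  0.39 -0.02] g 0.0
c tool [16.3 36.  -0. ] implied phi 283.9
```

View pics/k7_scene.png

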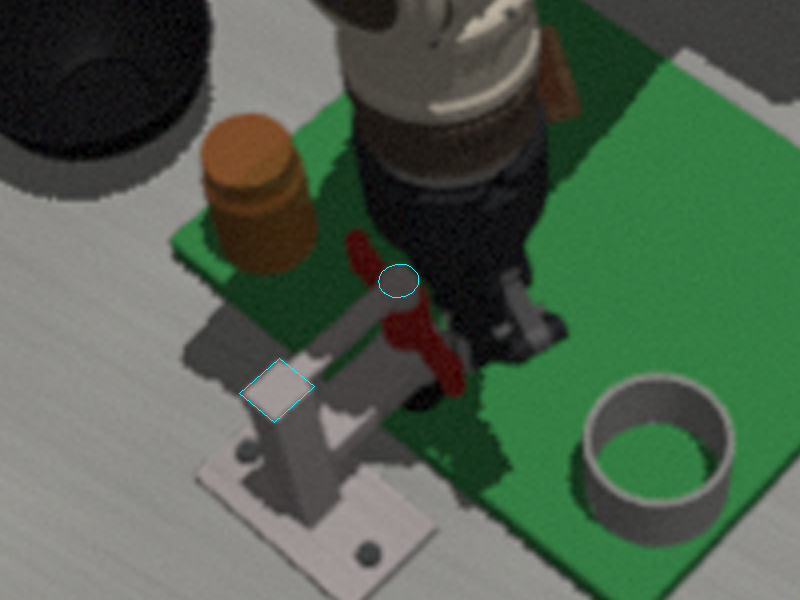

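Call:
play_rows(
  plan=[-1.5, 0.6, 0, 0, 0, 0.04, -1.5, 0.6, 0, 0, 0, 0.04, -1.5, 0.6, 0, 0, 0, 0.04, -1.5, 0.6, 0, 0, 0, 0.04, -1.5, 0.6, 0, 0, 0, 0.04, -1.5, 0.6, 0, 0, 0, 0.04, -1.5, 0.6, 0, 0, 0, 0.04, -1.5, 0.6, 0, 0, 0, 0.04, -1.5, 0.6, 0, 0, 0, 0.04],
)

```text
clock: 20.02
eef_pos: [0.5747, -0.0819, 0.0982]
tool_rot: [0.374, 0.927, 0.0, -0.001]
ft_force: [-2.3, -0.6, -1.2]
grip_width: -0.0001
```

Call:
play_rows(
  plan=[-0.7, 0.3, 0, 0, 0, 0.02, -0.7, 0.3, 0, 0, 0, 0.02],
)

```text
clock: 20.27
eef_pos: [0.5765, -0.0826, 0.0982]
tool_rot: [0.393, 0.919, 0.0, -0.0]
ft_force: [-1.8, 0.2, -0.9]
grip_width: -0.0007
```

Call:
play_rows(
  plan=[-0.7, 0.3, 0, 0, 0, 0.02],
)

```text
clock: 20.4
eef_pos: [0.5774, -0.083, 0.0983]
tool_rot: [0.403, 0.915, 0.0, -0.0]
ft_force: [-0.8, 0.5, -0.5]
grip_width: 0.0
```

Call:
play_rows(
  plan=[-0.7, 0.3, 0, 0, 0, 0.02],
)

```text
clock: 20.52
eef_pos: [0.5782, -0.0833, 0.0983]
tool_rot: [0.412, 0.911, 0.0, -0.0]
ft_force: [-1.2, 0.1, -2.0]
grip_width: -0.0001
```

```bash
python3 -c "
from h import *
chk('k8')"
```

```text
t 20.52 j [-8.2 28.7  0.  61.3  0.  40.5] p [578.2 -83.3  98.3] yaw 131.32 tilt [-0.  0. -1.] F [-1.2  0.1 -2. ] T [ 0.05  0.37 -0.  ] g -0.0
c tool [15.4 36.5  0. ] implied phi 309.1
```

Call:
play_rows(
  plan=[-0.7, 0.3, 0, 0, 0, 0.02],
)

```text
clock: 20.75
eef_pos: [0.5789, -0.0837, 0.0983]
tool_rot: [0.421, 0.907, 0.0, -0.0]
ft_force: [-1.9, 0.4, -1.0]
grip_width: -0.0
```

Call:
play_rows(
  plan=[-0.7, 0.3, 0, 0, 0, 0.02],
)

```text
clock: 20.88
eef_pos: [0.5794, -0.0838, 0.0982]
tool_rot: [0.43, 0.903, 0.0, -0.0]
ft_force: [-2.2, 1.7, 1.0]
grip_width: 0.0001
```

Call:
play_rows(
  plan=[-0.7, 0.3, 0, 0, 0, 0.02],
)

```text
clock: 21.0
eef_pos: [0.5798, -0.0838, 0.0982]
tool_rot: [0.439, 0.898, 0.0, -0.001]
ft_force: [-3.1, 2.3, 1.2]
grip_width: -0.0001
```

Call:
play_rows(
  plan=[-0.7, 0, 0, 0, 0, 0],
)

```text
clock: 21.12
eef_pos: [0.58, -0.0841, 0.0982]
tool_rot: [0.439, 0.899, 0.0, -0.001]
ft_force: [-5.3, 3.8, 1.2]
grip_width: -0.0001
```

Call:
play_rows(
  plan=[-0.7, 0, 0, 0, 0, 0],
)

```text
clock: 21.25
eef_pos: [0.5802, -0.0843, 0.0982]
tool_rot: [0.439, 0.899, 0.001, -0.001]
ft_force: [-4.9, 6.3, 2.5]
grip_width: 0.0002
```

```bash
python3 -c "
from h import *
chk('k9')"
```

```text
t 21.25 j [-8.3 29.   0.5 61.6  0.1 43.7] p [580.2 -84.3  98.2] yaw 127.97 tilt [-0.002  0.002 -1.   ] F [-4.9  6.3  2.5] T [ 1.08  0.95 -0.  ] g 0.0
c tool [15.5 36.5  0. ] implied phi 312.4
```

View pics/k9_scene.png

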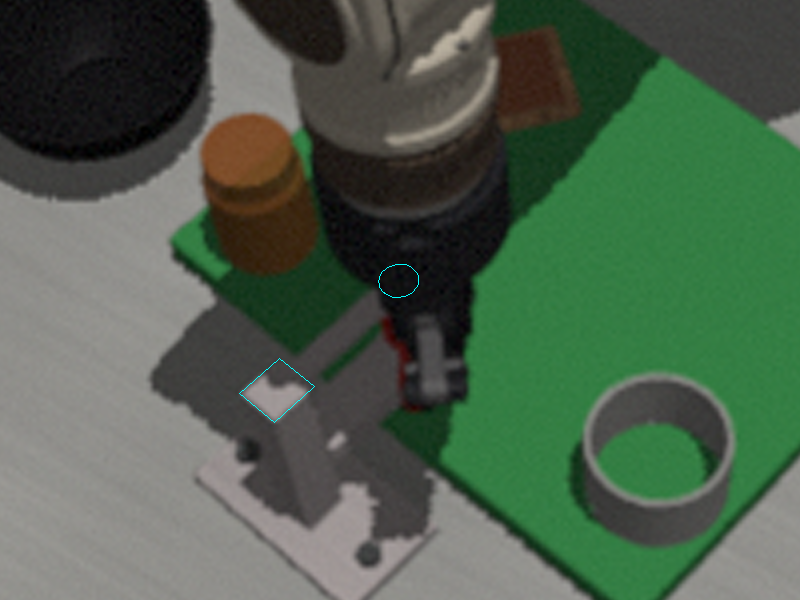

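The screw stalls at about 312° (311° predicted) with the force up from 2 N to 8 N, so this is the hard stop. I'll retreat and check.

Call:
play_rows(
  plan=[3, 0, 0, 0, 0, 0, 5, 0, 0, 0, 0, 0, 5, 0, 0, 0, 0, 0, 0, 0, -20, 0, 0, 0, 0, 0, -35, 0, 0, 0, 0, 0, -35, 0, 0, 0, 0, 0, -30, 0, 0, 0, 15, -15, -10, 0, 0, 0, 30, -20, 0, 0, 0, 0, 40, -25, 0, 0, 0, 0, 40, -25, 0, 0, 0, 0, 40, -25, 0, 0, 0, 0, 20, -15, 0, 0, 0, 0, 0, 0, 0, 0, 0, 0],
)

```text
clock: 23.1
eef_pos: [0.3599, -0.0059, 0.2289]
tool_rot: [0.439, 0.899, 0.0, 0.001]
ft_force: [0.9, 0.4, -1.6]
grip_width: 0.0
```

```bash
python3 - <<'E'
from h import *
chk('k10')
for n in("top","scene"):
    c=bot.camera(n)
    L,W=wing(c,AX,PSI);d=np.linalg.svd(L-L.mean(0))[2][0];print(n,"phi",np.degrees(np.arctan2(-d[1],d[0]))%180,len(L))
    over(c,[np.radians(131)],f"pics/fin_{n}.png",6)
    for q in["spice_jar","ring_cutter","bowl","cracker"]:
        r=bot.outline_of(q,n)
        if r: print(q,round(r[0]["p"],2),px2w(c,*r[0]["point"]).round(3))
E
```

```text
t 23.1 j [ -0.9  -1.9 -19.5  72.3  -0.   51.1] p [359.9  -5.9 228.9] yaw 127.98 tilt [ 0.002 -0.    -1.   ] F [ 0.9  0.4 -1.6] T [ 0.    0.04 -0.05] g 0.0
c tool [212.9 -88.9  -0.4] implied phi 312.4
top phi 131.39862385437087 214
spice_jar 0.69 [ 0.514 -0.225  0.095]
ring_cutter 0.87 [0.573 0.    0.024]
bowl 0.76 [ 0.494 -0.397  0.01 ]
cracker 0.9 [ 0.384 -0.183  0.031]
scene phi 131.06009408285598 193
spice_jar 0.84 [ 0.542 -0.218  0.087]
ring_cutter 0.92 [ 0.516 -0.002  0.019]
bowl 0.92 [ 0.478 -0.404  0.014]
cracker 0.84 [ 0.386 -0.182  0.03 ]
```

View pics/fin_scene.png

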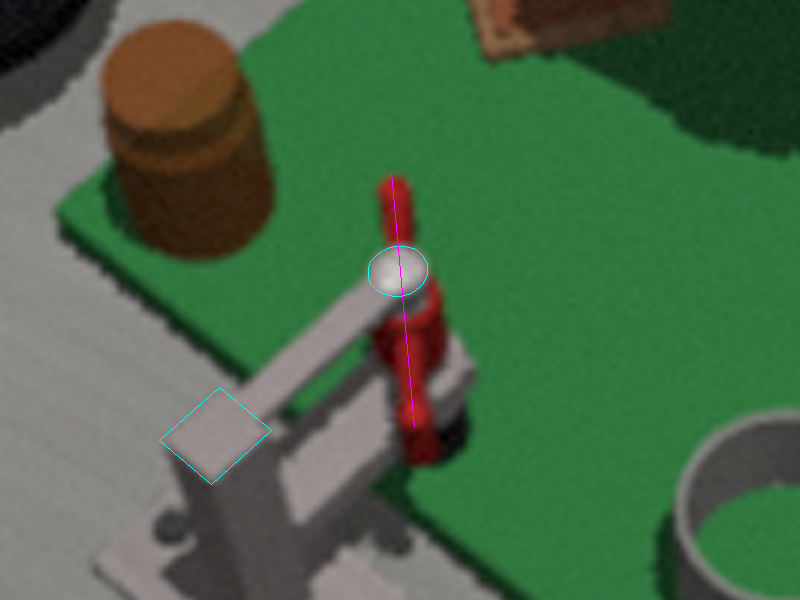

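View pics/fin_top.png

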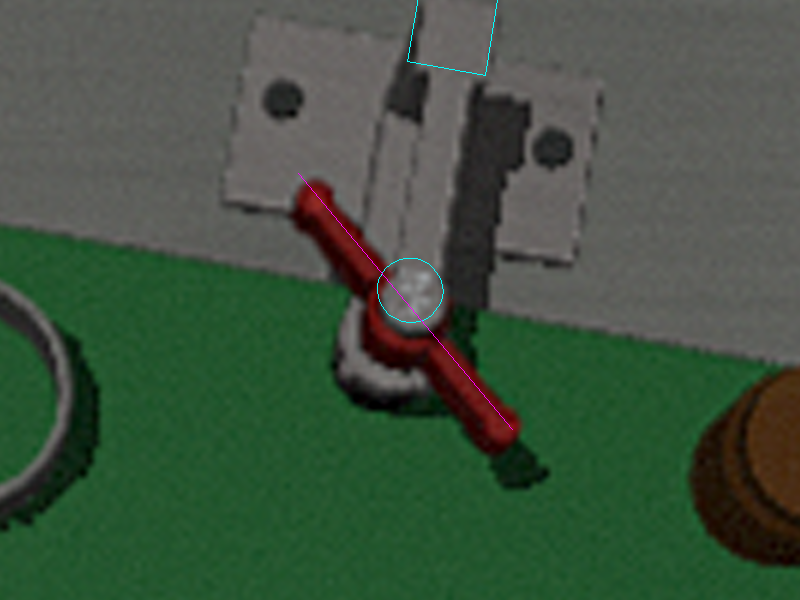

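```bash
python3 -c "
from workcell import bot
print(bot.job_done())"
```

```text
the job is handed in; nothing more can be done
None
```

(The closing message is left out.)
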